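# Set a brake-caliper piston back with a ratchet spreader

### The job

Take the piston spreader out of the caddy by its handle alone, stand it with its plates still closed squarely in the middle of the brake caliper's mouth, pusher towards the piston, and let go. Then take it again across handle and trigger and squeeze the trigger exactly four full strokes, right in and right out each time, so that the piston's face ends flush with the cylinder's rim and no deeper. Leave the spreader standing there with the trigger out, and leave everything else on the bench undisturbed.

Things in the scene. Friction and masses are not known exactly. Their poses are not given: they have to be found in the camera images.
- spreader_handle (a point): grip point inside the fixed handle of the piston spreader (hand tool, 0.81 kg, standing handle-up in the caddy's middle pocket), 160 mm above its soles. Axes: z up, x forward from handle to trigger and pusher, y across. Handle: 21 (x) by 24 mm (y), 112 to 195 mm above the soles. Carry it by the flat sides (across y), trigger free. Centre of mass 5 mm ahead, 87 mm above the soles.
- spreader_foot (a point): on the tool's soles, midway between rear plate and closed pusher, 5.5 mm ahead of the handle's axis, same axes. Fixed rear plate 44 mm wide, back face at x = -15 mm, its soles reach to x = +12 mm; round pusher 40 mm wide, centre 25 mm up, face at x = +15 mm closed, moving forward with the bar. Housing 86 x 30 mm, 59 to 112 mm up; toothed bar 64 to 74 mm up, x = -88 to +52 mm.
- trigger_grip (a point): centre of the trigger's finger piece, 160 mm above the soles and 45.5 mm ahead of the handle's axis when out; it turns with the trigger. Steel lever in front of the handle, 10 mm thick (x), 20 mm wide (y), finger piece 139 to 177 mm above the soles, leaning 0.2 rad forward. Handle's rear face to trigger's front face: 61 mm out (65 at its top), about 38 mm squeezed; mid-way is 20 mm ahead of the handle's axis when out.
- trigger (a joint): angle of the sprung trigger (rad): 0 out, 0.46 at its stop, squeezed towards the handle; pivot 106 mm above the soles, 35.5 mm ahead of the handle's axis. Its spring needs 4 to 7 N at trigger_grip, driving the piston about 10 N more; squeeze with 20 to 40 N. Only a trigger squeezed to the stop and then let right out catches the next tooth; pulled with nothing behind the handle the tool tips.
- rack (a joint): how far the toothed bar and pusher have moved forward (m): 0 closed at the start; each full stroke of the trigger moves it one tooth, 7 mm, and it stays there, slipping back 2 mm at most
- mouth (a point): centre of the floor of the brake caliper's mouth; caliper lies mouth up on a carrier in a low grey vice. x from its two fingers to the piston, y along the mouth, z up. Fingers: inner faces at x = -30 mm, tops 50 mm above the floor, 24 mm apart. Cylinder: rim at x = +29 mm, top 53 mm up, axis 25 mm up. Spreader goes in, x along x, soles on the floor: rear plate bears on the fingers, pusher on the piston.
- piston (a joint): how far the 46 mm piston's face stands out of the cylinder's rim towards the fingers (m): 0.011 to 0.015 at the start, 0 flush, negative when sunk. Held by 12 N of friction, no spring. Four strokes, rear plate against the fingers, bring it flush.
- caliper (a joint): how far the caliper has floated along its guide pins (m, along mouth x), -0.018 to 0.018; it slides with about 2 N, so it follows the tool when the hand squeezes off-centre. The mouth point moves with it.
- pad_a_mid (a point): bystander: an old brake pad, steel-backed, 134 x 46 x 15 mm, lying flat; point 10 mm above its underside
- pad_b_mid (a point): bystander: another old brake pad, as the first
- wrench_grip (a point): bystander: a ring and open-end wrench, 180 mm long, lying flat; point on its shank
- screwdriver_grip (a point): bystander: a screwdriver, 200 mm long, 26 mm handle, lying; point on its handle
- pliers_mid (a point): bystander: pliers, 150 mm long, lying flat; point on its rivet
- spray_can_mid (a point): bystander: the spray can, grey and white, 65 mm diameter, 200 mm tall, standing; point 100 mm up
- water_bottle_mid (a point): bystander: the water bottle, green, 68 mm diameter, 220 mm tall, standing; point 100 mm up
- bolt_bin_mid (a point): bystander: the bin, small green open bin, 150 x 100 x 75 mm; point 10 mm above its underside
Things that resemble listed ones, but are neither listed nor needed, are in the scene too. What is meant by the part that bears spreader_handle is not green or purple, and is the larger of those in its own colour.

How it is judged:
By the outcome, as a careful person would: the job done as asked, in the order asked, and still so for the second after the job is handed in, with the robot touching nothing.
It also fails if it takes over 66 s, if anything falls off the work surface, if the arm or the gripper's body presses on something with over 40 N, if the wrist force passes 120 N, or if a joint passes its speed limit or range.

### The arm

A 6-joint arm with a two-finger parallel gripper is mounted at the origin on the work surface. World frame = base frame: x ahead of the robot, y to its left, z up, the work surface at z = 0. Lengths are in mm, angles in degrees, forces in N, time in s.
With the tool pointing down it reaches from about 300 to 850 mm from the base axis. Payload 4.2 kg.
Tool frame: the origin (TCP) lies at the very end of the fingers, on their centre line; the grasp point (between the pads) lies 19 mm behind it; z points along the fingers, y is the line along which they close (so a half turn about z gives the same grasp; the last joint's range is limited). The gripper opens to 91 mm and grips with 3 to 60 N. Pads are 32 mm wide; open, the fingers measure 118 mm over their backs; the gripper's body (76 mm by 178 mm) begins 60 mm behind the grasp point.
Start: joints at [-77.177, 18.312, 89.639, -0, 72.044, -1.146], TCP at [138.803, -558.012, 213.976] pointing down, gripper open.
Joint ranges: [-177.97, 177.97], [-48.28, 115.42], [12.27, 149.76], [-77.06, 257.06], [2.81, 150.46], [-146.56, 146.56]. Speed limits (degrees/s): [147.25, 147.25, 180, 180, 180, 180].

### API

Orientations are given as [roll, pitch, yaw] about the fixed x, y, z axes, in that order (R = Rz(yaw) Ry(pitch) Rx(roll)).
In Python, from workcell import env, eyes gives the robot as it stands.
- The arm moves only by the tool send_rows, never from a script. Its argument "targets" is text: rows parted by semicolons, each of 7 numbers parted by spaces: the shift along the tool's x, y, z in m, then the turn, a rotation vector about the tool's x, y, z in degrees, then the opening in per cent of the stroke, from 0 (shut) to 100 (fully open). A call has 1 to 12 rows; each row is the pose to reach, as a shift and turn from the pose commanded when the call began, along the tool's axes at that moment; what a row does not reach only later rows make up. A row lasts 1/12 s, in which the tool goes at most 41.7 mm and 7.16 degrees, less where a joint would pass 70% of its speed; a pose out of reach is approached as far as the arm can. A call with a gripper value outside its range is refused whole. The fingers move at their own pace and stop on an object; "grip_force" is the grip in N (left out, the last holds). Time passes only in rows, so rows that repeat a pose let the fingers close. It gives the time, the measured TCP pose, the force, the opening and the grip force at its end, in the units of the state.
- env.state(): the state, without advancing time (a new reading comes with each control period).
- eyes.grab_frame(name): name is "scene" or "top"; returns a dict with "image" (420x560x3 uint8, blue, green, red), "fovy" (degrees; the focal length in pixels is half the picture's height over the tangent of half this angle, whatever the lens; pixels are square), "cx", "cy" (the principal point, pixels), "eye" and "attitude" of the camera in the world. Camera axes: x right, y up, looking along -z (the intrinsics and any distortion apply to the point x, -y, -z); pixel columns grow to the right and rows downward; lengths in mm; the calibration is good to about 2 mm. A picture is of the moment at which its call begins. There is no depth.
- env.job_done(): hands the job in; it is judged then, once.
The state is a dict: "time_s": time; "qpos": joint angles; "qvel": joint speeds; "effort": joint torques, N m; "ee_pos": TCP position; "ee_rot": TCP orientation; "force": force on the tool from outside, world axes, zero at the start; "torque": the same for the moment, N m; "gripper_width": finger opening in mm; "gripper_force": force on a finger pad.
Only numpy, scipy, OpenCV 4.12 (cv2) and the standard library are available. Lean on these libraries where they do the work, as an engineer would, in place of code of your own. Each camera call takes 0.05 s, during which the arm holds its last target. There are 200 camera calls.

## Working session

There is one attempt and no reset: what is moved stays moved. The work goes in short steps, Python scripts to look and compute and a tool call to move; the robot and the scene stay as the last step left them, time stands still between calls to the robot, and variables do not carry over. Pictures are saved under pics/ and viewed, at most 10 in all, crops included, and the job is handed in when it is done.

Besides the shell and the picture viewer there is one more tool, called after "Call:" as name(argument=value, ...), one argument or row to a line, values as JSON. send_rows: Moves the arm, as the interface text tells. Its arguments: {"type":"object","properties":{"targets":{"type":"string"},"grip_force":{"type":"number"}},"required":["targets"]}

```bash
ls; mkdir -p pics; cat > h.py <<'E'
import numpy as np,cv2,sys
sys.path.insert(0,'.')
from workcell import env,eyes
def grab(n):
    f=eyes.grab_frame(n); return f
E
python3 - <<'E'
from h import *
import pickle
fs={}
for n in("scene","top"):
    f=grab(n); fs[n]=f; cv2.imwrite(f"pics/{n}0.png",f["image"])
    print({k:v for k,v in f.items() if k!="image"})
pickle.dump(fs,open("f0.pkl","wb"))
print(env.state())
E
```

```text
pics
{'fovy': 44.14676520153325, 'cx': 277.6860789866827, 'cy': 199.5069325222194, 'eye': array([1527.48958982,  769.02933108, 1287.23221339]), 'attitude': array([ 47.15288518,  -1.10219674, 128.64812781])}
{'fovy': 48.091651430657805, 'cx': 277.9750697124558, 'cy': 206.17753007886958, 'eye': array([ 326.1886783 ,  -18.53462134, 1488.13376923]), 'attitude': array([ 8.24481267e+00, -5.57483284e-02, -8.94063303e+01])}
{'time_s': 0.1, 'qpos': array([-7.71770237e+01,  1.83489595e+01,  8.97015517e+01,  7.21124167e-04,
        7.20444812e+01, -1.14492683e+00]), 'qvel': array([-0.08706913, -0.0894508 , -0.23389684,  0.09502639,  0.08215891,
       -0.00823315]), 'effort': array([-2.61863097e-04, -4.13332558e+01, -2.32508522e+01,  7.29825860e-02,
        4.22024424e-02, -5.72277304e-05]), 'ee_pos': array([ 138.70200559, -557.53393981,  213.18005376]), 'ee_rot': array([-1.79905040e+02, -2.58357838e-03,  1.39676781e+01]), 'force': array([-0.2423752 ,  0.61649738,  0.11555336]), 'torque': array([-0.01856992, -0.02771227, -0.03299499]), 'gripper_force': 0.0, 'gripper_width': 91.61793624435028}
```

View pics/scene0.png

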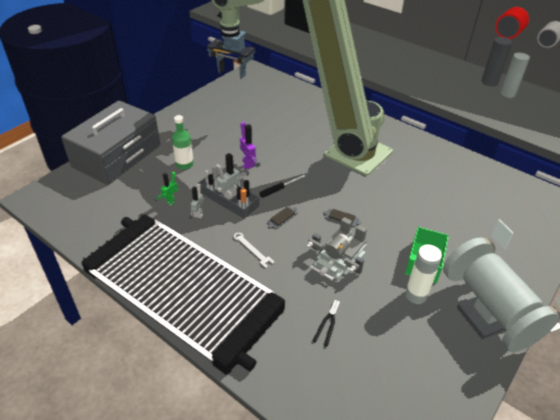

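View pics/top0.png

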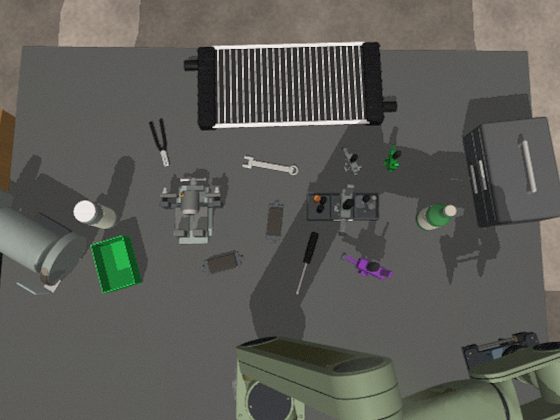

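Scene: caddy at (230,190) with a grey tool in the middle (230,165), caliper at (338,248). Top: caddy at (343,206) and caliper at (190,200). Candidates for the spreader in top: grey in caddy (346,204), small grey standing (352,160), green (393,158), purple (370,267), and the orange item in the caddy (318,200). My choice is the grey one in the caddy, as the larger grey one. I'll check it in a close crop.

```bash
cat >> h.py <<'E'
from scipy.spatial.transform import Rotation as Ro
def cam(f):
    R=Ro.from_euler('xyz',f['attitude'],degrees=True).as_matrix()
    return R,210/np.tan(np.radians(f['fovy']/2)),f['eye']
def ray(f,u,v):
    R,F,e=cam(f); d=R@np.array([(u-f['cx'])/F,-(v-f['cy'])/F,-1.]); return e,d/np.linalg.norm(d)
def onz(f,u,v,z):
    e,d=ray(f,u,v); return e+d*(z-e[2])/d[2]
def proj(f,p):
    R,F,e=cam(f); c=R.T@(np.asarray(p)-e); return np.array([f['cx']+F*c[0]/-c[2],f['cy']-F*c[1]/-c[2]])
def tri(f1,p1,f2,p2):
    a,d=ray(f1,*p1); b,g=ray(f2,*p2)
    s,t=np.linalg.lstsq(np.c_[d,-g],b-a,rcond=None)[0]
    return (a+s*d+b+t*g)/2,np.linalg.norm(a+s*d-b-t*g)
def crop(f,u0,v0,w,h,W,H): return cv2.resize(f['image'][v0:v0+h,u0:u0+w],(W,H),interpolation=cv2.INTER_CUBIC)
E
python3 - <<'E'
from h import *; import pickle
fs=pickle.load(open("f0.pkl","rb"));s,t=fs['scene'],fs['top']
A=np.vstack([np.hstack([crop(s,185,125,80,60,400,300),crop(s,300,215,80,60,400,300)]),np.hstack([crop(t,303,170,80,60,400,300),crop(t,155,165,80,60,400,300)])])
A=cv2.convertScaleAbs(A,alpha=1.5)
cv2.imwrite("pics/c0.png",A)
E
```

```text
(no output)
```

View pics/c0.png

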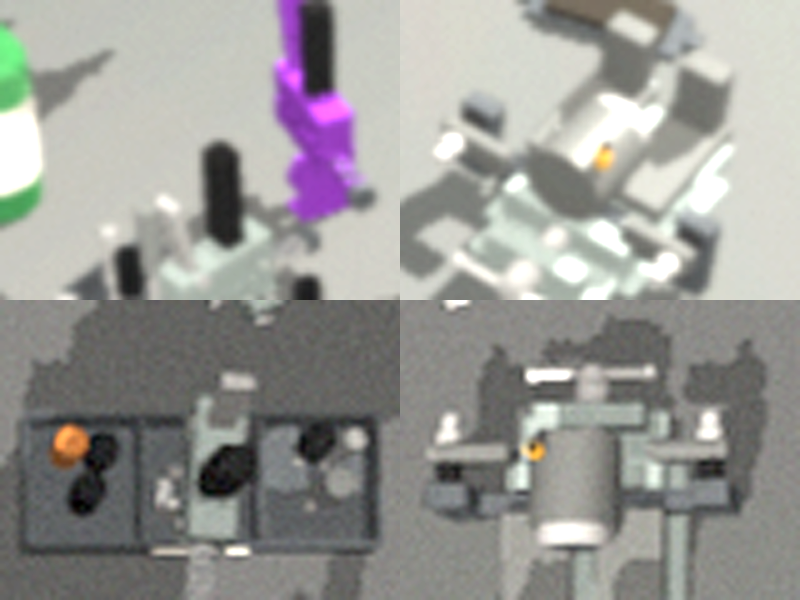

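Crop: the grey-green body with a black handle in the caddy's middle pocket is the spreader. Its trigger is ahead, towards +x (top px 350,188). The caliper's cylinder and white piston are at (190,200) and its two fingers are towards the robot (scene px 347,221 and 361,229). The next step is a closer look for measuring.

```bash
python3 - <<'E'
from h import *; import pickle
fs=pickle.load(open("f0.pkl","rb"));s,t=fs['scene'],fs['top']
A=np.hstack([np.vstack([crop(t,160,180,60,66,480,528)]),np.vstack([crop(t,330,178,40,33,320,264),crop(s,210,148,40,33,320,264)])])
A=cv2.convertScaleAbs(A,alpha=1.4)
cv2.imwrite("pics/c1.png",A)
B=cv2.convertScaleAbs(crop(s,300,205,80,60,800,600),alpha=1.4);cv2.imwrite("pics/c2.png",B)
E
```

```text
(no output)
```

View pics/c1.png

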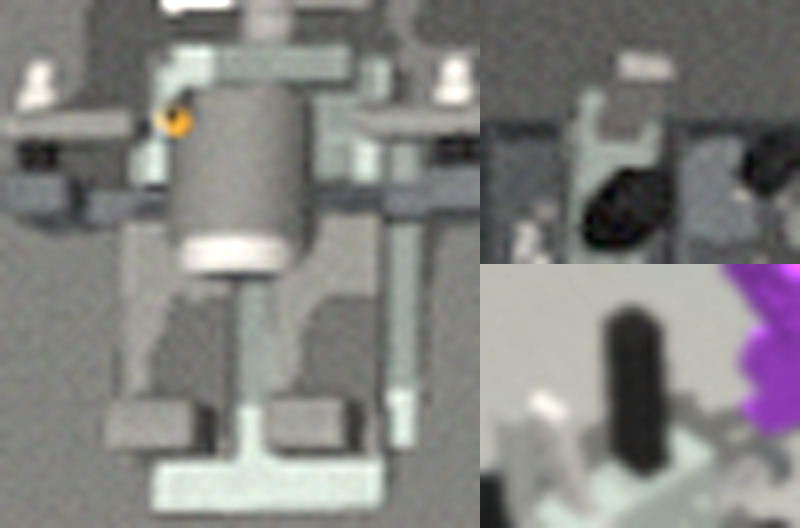

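View pics/c2.png

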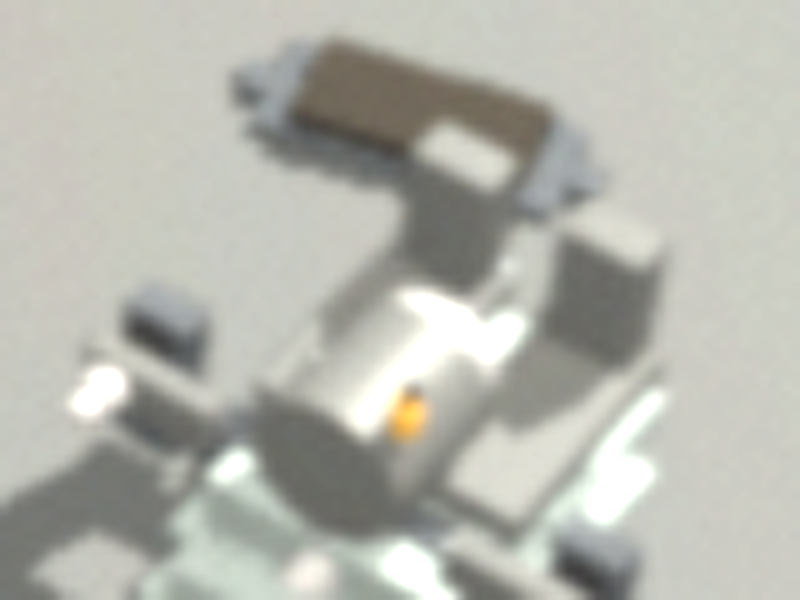

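```bash
python3 - <<'E'
from h import *; import pickle
fs=pickle.load(open("f0.pkl","rb"));s,t=fs['scene'],fs['top']
T=lambda x,y:(160+x/8-.44,180+y/8-.44)
U=lambda x,y:(330+(x-480)/8-.44,178+y/8-.44)
V=lambda x,y:(210+(x-480)/8-.44,148+(y-264)/8-.44)
S=lambda x,y:(300+x/10-.45,205+y/10-.45)
print('gap',tri(t,T(232,397),s,S(530,210)))
print('A in',tri(t,T(195,398),s,S(565,232)),'B in',tri(t,T(270,396),s,S(495,190)))
print('handle top',tri(t,U(637,200),s,V(634,325)))
print('trig top',tri(t,U(646,66),s,V(548,402)))
# handle mask: black
for n,f,b in(('top',t,(338,195,358,214)),('scene',s,(222,150,238,180))):
    im=f['image'][b[1]:b[3],b[0]:b[2]].max(2); m=(im<45).astype(np.uint8)
    k,l,st,c=cv2.connectedComponentsWithStats(m); i=1+st[1:,4].argmax(); print(n,st[i],c[i]+b[:2], im.min())
    print(cv2.minAreaRect(np.argwhere(l==i)[:,::-1].astype(np.float32)+np.float32(b[:2])))
# caddy corners top
g=cv2.cvtColor(t['image'],cv2.COLOR_BGR2HSV)
m=cv2.inRange(g,(70,15,90),(100,90,230))
for b in((338,180,358,220),(160,180,220,246)):
    mm=np.zeros_like(m); mm[b[1]:b[3],b[0]:b[2]]=m[b[1]:b[3],b[0]:b[2]]
    k,l,st,c=cv2.connectedComponentsWithStats(mm)
    for i in range(1,k):
        if st[i,4]>20: print(st[i],c[i],cv2.minAreaRect(np.argwhere(l==i)[:,::-1].astype(np.float32)))
# yaw cues: finger edges
z=95
for p in((107,400),(345,395),(195,398),(270,396)): print('fing',onz(t,*T(*p),z)[:2])
for p in((152,465),(385,462)): print('bar',onz(t,*T(*p),40)[:2])
E
```

```text
gap (array([455.2153095 , 247.31378429,  98.94810896]), np.float64(2.5358221085377415))
A in (array([454.98792101, 260.98578855,  97.6341152 ]), np.float64(1.9092683736949452)) B in (array([455.46682303, 233.55547568,  99.37597223]), np.float64(3.39555014877923))
handle top (array([ 526.5469226 , -216.65447006,  194.01811874]), np.float64(1.9826555276700304))
trig top (array([ 576.20629245, -221.91049715,  180.14643829]), np.float64(0.5865356612011815))
top [ 5  2 11 12 94] [348.38297872 203.5       ] 9
((348.0, 202.5), (11.0, 10.0), 90.0)
scene [  4   4   7  20 105] [229.21904762 163.72380952] 23
((229.2103729248047, 163.52413940429688), (19.183507919311523, 5.647092819213867), 85.2363510131836)
fing [454.64175344 293.30952278]
fing [457.4263437  205.06578277]
fing [455.72749074 260.68897912]
fing [456.7630061  232.88624758]
bar [434.81043196 287.24627031]
bar [436.90119903 197.63995793]
```

Measured values:
- **Handle top:** (526.5, -216.7, 194), so the soles are near z≈0–3, which agrees with the text.
- **Spreader yaw:** about -5°.
- **Finger tops:** 98.5, so the mouth floor is near 48.5.
- **Mouth:** centre about (485, 248), yaw about +1.3°.

All of these are consistent with the sizes given. I'll start moving with a lift.

```bash
cat >> h.py <<'E'
def delta(pos,yaw):
    s=env.state(); R=Ro.from_euler('xyz',s['ee_rot'],degrees=True); G=Ro.from_euler('xyz',[180,0,yaw],degrees=True)
    print('shift m',np.round(R.inv().apply(np.array(pos)-s['ee_pos'])/1000,4),'turn',np.round((R.inv()*G).as_rotvec(degrees=True),2))
E
python3 - <<'E'
from h import *
delta((138.7,-557.5,320),14); delta((526.5,-216.7,320),-5)
E
```

```text
shift m [ 0.     -0.0002 -0.1068] turn [-0.09 -0.   -0.03]
shift m [ 0.4586 -0.2373 -0.1064] turn [-9.000e-02  1.000e-02  1.897e+01]
```

Call:
send_rows(
  targets="0 0 -0.04 0 0 0 100;0 0 -0.08 0 0 0 80;0 0 -0.107 0 0 0 65;0 0 -0.107 0 0 0 65",
)

```text
time_s: 0.43
ee_pos: [139.4, -560.3, 327.4]
ee_rot: [179.3, 0.0, 14.0]
force: [1.4, -0.6, 0.1]
gripper_width: 74.3
gripper_force: 0.0
```

Call:
send_rows(
  targets="0.035 -0.018 0 0 0 2 65;0.075 -0.039 0 0 0 4 65;0.115 -0.06 0 0 0 6 65;0.155 -0.081 0 0 0 8 65;0.195 -0.102 0 0 0 10 65;0.235 -0.122 0 0 0 12 65;0.275 -0.143 0 0 0 14 65;0.315 -0.164 0 0 0 16 65;0.355 -0.185 0 0 0 18 65;0.395 -0.206 0 0 0 19 65;0.435 -0.226 0 0 0 19 65;0.458 -0.238 0 0 0 19 65",
)

```text
time_s: 1.43
ee_pos: [512.8, -226.8, 319.9]
ee_rot: [-180.0, 0.1, -5.0]
force: [0.6, -1.1, -0.0]
gripper_width: 58.9
gripper_force: 0.0
```

Call:
send_rows(
  targets="0 0 0 0 0 0 65;0 0 0 0 0 0 65;0 0 0 0 0 0 65;0 0 0 0 0 0 65;0 0 0 0 0 0 65;0 0 0 0 0 0 65",
)

```text
time_s: 1.93
ee_pos: [511.0, -229.7, 321.1]
ee_rot: [180.0, -0.0, -5.2]
force: [-0.9, 0.1, 0.1]
gripper_width: 59.1
gripper_force: 0.0
```

```bash
python3 - <<'E'
from h import *
delta((526.5,-216.7,145),-5)
f=grab('top'); s=grab('scene'); import pickle; pickle.dump(dict(top=f,scene=s),open('f1.pkl','wb'))
print(env.state()['gripper_width'],env.state()['qpos'].round(1))
A=np.hstack([crop(f,318,165,60,60,400,400),crop(s,190,100,75,75,400,400)]);cv2.imwrite('pics/c3.png',cv2.convertScaleAbs(A,alpha=1.4))
E
```

```text
shift m [ 0.0142 -0.0144  0.1761] turn [ 0.02 -0.01 -0.15]
59.41929651546101 [-25.3  14.3  80.1  -0.   85.6  69.8]
```

View pics/c3.png

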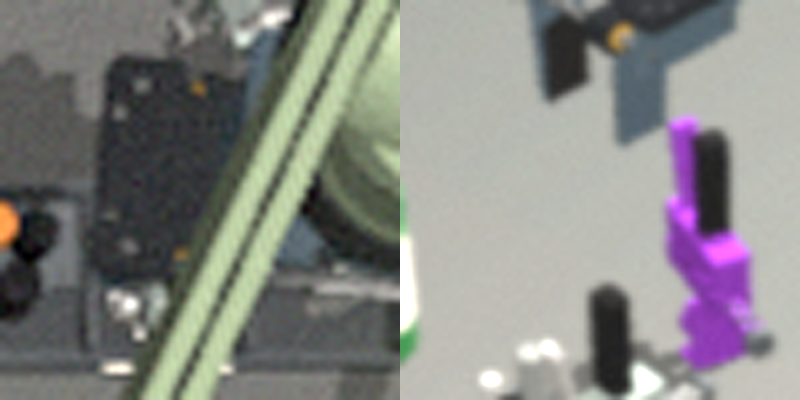

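Call:
send_rows(
  targets="0.005 -0.005 0.02 0 0 0 65;0.01 -0.01 0.04 0 0 0 65;0.014 -0.014 0.06 0 0 0 65;0.014 -0.014 0.08 0 0 0 65;0.014 -0.014 0.10 0 0 0 65;0.014 -0.014 0.12 0 0 0 65;0.014 -0.014 0.14 0 0 0 65;0.014 -0.014 0.155 0 0 0 65;0.014 -0.014 0.168 0 0 0 65;0.014 -0.014 0.176 0 0 0 65;0.014 -0.014 0.176 0 0 0 65;0.014 -0.014 0.176 0 0 0 65",
)

```text
time_s: 3.03
ee_pos: [527.1, -216.2, 145.2]
ee_rot: [180.0, -0.0, -5.1]
force: [-0.5, -0.4, -0.1]
gripper_width: 59.2
gripper_force: 0.0
```

```bash
python3 - <<'E'
from h import *
delta((526.5,-216.7,145),-5)
s=grab('scene'); f=grab('top')
A=np.hstack([crop(s,190,110,75,75,400,400),crop(f,318,165,60,60,400,400)]);cv2.imwrite('pics/c4.png',cv2.convertScaleAbs(A,alpha=1.4))
print(env.state()['force'])
E
```

```text
shift m [-0.0006  0.0005  0.0002] turn [ 0.01 -0.01 -0.05]
[-0.5348804  -0.69370388  0.07761824]
```

View pics/c4.png

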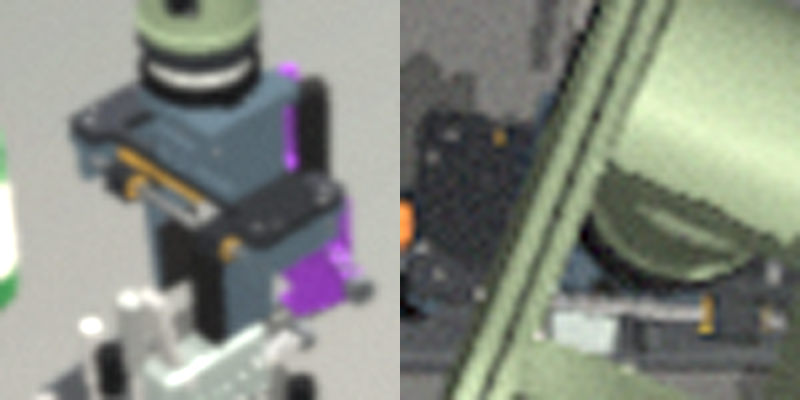

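The crop shows the handle standing between the open fingers, clear of the trigger. Closing now.

Call:
send_rows(
  targets="0 0 0 0 0 0 40;0 0 0 0 0 0 28;0 0 0 0 0 0 10;0 0 0 0 0 0 10;0 0 0 0 0 0 10;0 0 0 0 0 0 10;0 0 0 0 0 0 10;0 0 0 0 0 0 10",
  grip_force=40,
)

```text
time_s: 3.8
ee_pos: [527.1, -216.0, 145.0]
ee_rot: [180.0, -0.0, -5.0]
force: [0.2, -0.7, 0.8]
gripper_width: 23.9
gripper_force: 40.0
```

Call:
send_rows(
  targets="0 0 -0.004 0 0 0 10;0 0 -0.012 0 0 0 10;0 0 -0.024 0 0 0 10;0 0 -0.038 0 0 0 10;0 0 -0.052 0 0 0 10;0 0 -0.068 0 0 0 10;0 0 -0.084 0 0 0 10;0 0 -0.1 0 0 0 10;0 0 -0.118 0 0 0 10;0 0 -0.136 0 0 0 10;0 0 -0.15 0 0 0 10;0 0 -0.15 0 0 0 10",
)

```text
time_s: 4.8
ee_pos: [528.0, -216.3, 297.8]
ee_rot: [179.9, -0.3, -5.0]
force: [1.2, -0.5, -6.9]
gripper_width: 24.0
gripper_force: 40.0
```

```bash
python3 - <<'E'
from h import *; import pickle
delta((480,248,295),1.3)
s=grab('scene'); f=grab('top'); pickle.dump(dict(top=f,scene=s),open('f2.pkl','wb'))
print(env.state()['force'])
A=np.hstack([crop(s,190,80,75,112,400,600),crop(f,303,160,80,120,400,600)]);cv2.imwrite('pics/c5.png',cv2.convertScaleAbs(A,alpha=1.4))
E
```

```text
shift m [-0.0886 -0.4583  0.0017] turn [ 0.1  -0.27 -6.33]
[-0.6595862  -0.32174207 -8.06028371]
```

View pics/c5.png

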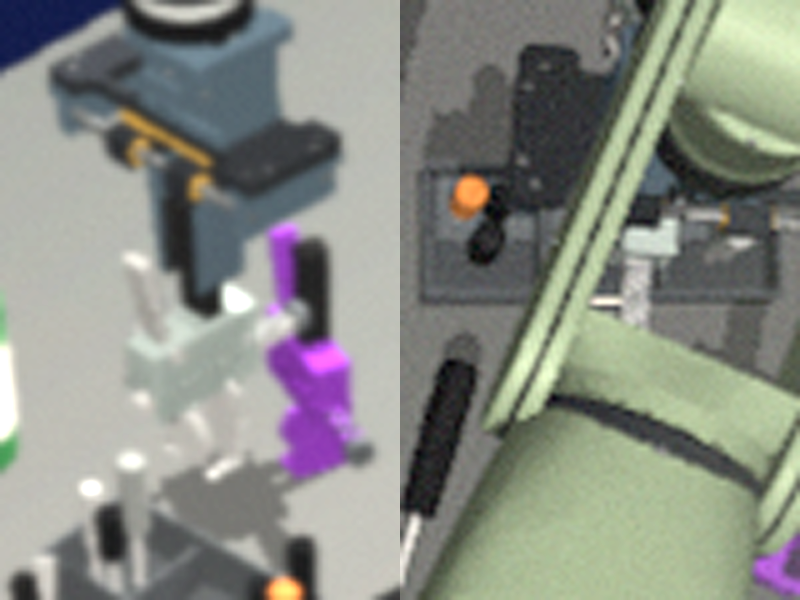

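Lifted straight, 8 N on the wrist and trigger free. Now carrying it to above the mouth.

Call:
send_rows(
  targets="-0.003 -0.015 0 0 0 0 10;-0.010 -0.045 0 0 0 -0.5 10;-0.018 -0.085 0 0 0 -1 10;-0.026 -0.125 0 0 0 -2 10;-0.034 -0.165 0 0 0 -2.5 10;-0.042 -0.205 0 0 0 -3 10;-0.051 -0.245 0 0 0 -3.5 10;-0.059 -0.285 0 0 0 -4 10;-0.067 -0.325 0 0 0 -5 10;-0.075 -0.365 0 0 0 -5.5 10;-0.083 -0.4 0 0 0 -6 10;-0.090 -0.43 0 0 0 -6.3 10",
)

```text
time_s: 5.9
ee_pos: [473.0, 222.9, 293.1]
ee_rot: [180.0, 0.2, 1.4]
force: [0.7, -0.2, -8.0]
gripper_width: 23.9
gripper_force: 40.0
```

Call:
send_rows(
  targets="-0.002 -0.01 0 0 0 0 10;-0.004 -0.019 0 0 0 0 10;-0.005 -0.025 0 0 0 0 10;-0.005 -0.027 0 0 0 0 10;-0.005 -0.027 0 0 0 0 10;-0.005 -0.027 0 0 0 0 10;-0.005 -0.027 0 0 0 0 10;-0.005 -0.027 0 0 0 0 10",
)

```text
time_s: 6.57
ee_pos: [469.8, 246.3, 295.0]
ee_rot: [180.0, -0.0, 1.2]
force: [0.3, -0.3, -7.2]
gripper_width: 23.9
gripper_force: 40.0
```

```bash
python3 - <<'E'
from h import *; import pickle
delta((473.3,247.8,215),1.3)
print(env.state()['ee_pos'])
s=grab('scene'); f=grab('top'); pickle.dump(dict(top=f,scene=s),open('f3.pkl','wb'))
E
```

```text
shift m [ 0.0035 -0.0014  0.08  ] turn [ 0.02 -0.01 -0.11]
[469.78754355 246.34399854 294.97934288]
```

Call:
send_rows(
  targets="0.002 -0.001 0.01 0 0 0 10;0.0035 -0.0015 0.025 0 0 0 10;0.0035 -0.0015 0.035 0 0 0 10;0.0035 -0.0015 0.037 0 0 0 10;0.0035 -0.0015 0.037 0 0 0 10",
)

```text
time_s: 7.08
ee_pos: [472.4, 248.4, 256.6]
ee_rot: [179.9, 0.2, 1.3]
force: [-0.4, 0.3, -6.2]
gripper_width: 23.8
gripper_force: 40.0
```

```bash
python3 - <<'E'
from h import *; import pickle
print(env.state()['ee_pos'])
s=grab('scene'); f=grab('top'); pickle.dump(dict(top=f,scene=s),open('f4.pkl','wb'))
A=np.hstack([crop(s,312,175,62,82,450,595),crop(f,164,180,48,82,348,595)]);cv2.imwrite('pics/c6.png',cv2.convertScaleAbs(A,alpha=1.4))
E
```

```text
[472.36085994 248.37287714 256.55485543]
```

View pics/c6.png

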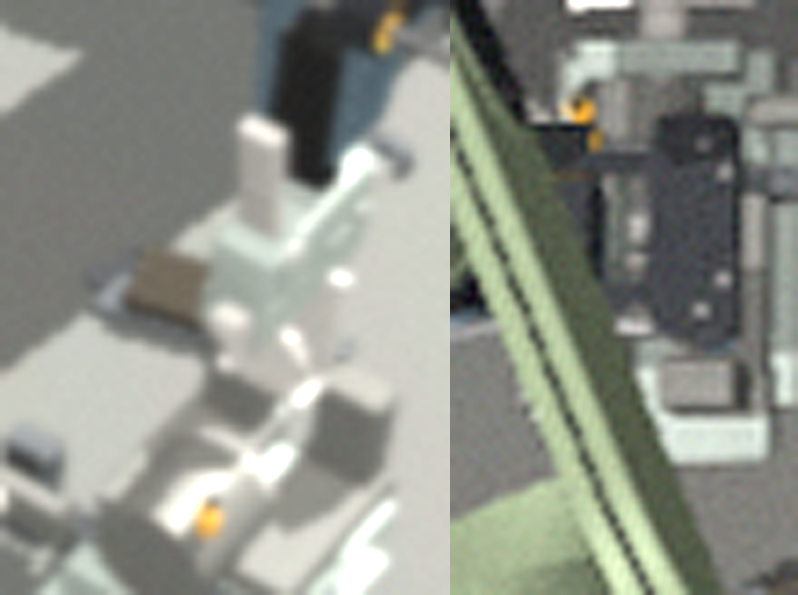

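```bash
python3 - <<'E'
from h import *; import pickle
fs=pickle.load(open("f4.pkl","rb"));s=fs['scene']
k=450/62; P=lambda p:((proj(s,p)-[312,175]+.44)*k).round(0)
T=np.array([472.4,248.4,256.6-143.]); R=Ro.from_euler('z',1.3,degrees=True)
w=lambda x,y,z:T+R.apply([x,y,z])   # handle-axis frame
print('trig top back/front L/R',[P(w(45.5+3.4+dx,dy,177)) for dx in(-5,5) for dy in(-10,10)])
print('bar front end top',P(w(57.5,0,74)),'bar rear end top',P(w(-82.5,0,74)))
print('pusher face centre/top',P(w(20.5,0,25)),P(w(20.5,0,45)))
print('housing top corners? ',[P(w(x,y,112)) for x in(-43+5.5,43+5.5) for y in(-15,15)])
print('handle bottom',P(w(0,0,112)))
M=np.array([485.2,248.,48.5]); m=lambda x,y,z:M+R.apply([x,y,z])
print('finger inner top corners',[P(m(-30,y,50)) for y in(-12,12,44,-44)],'rim top',P(m(29,0,53)))
E
```

```text
trig top back/front L/R [array([251., 110.]), array([294., 131.]), array([238., 123.]), array([281., 145.])]
bar front end top [227. 323.] bar rear end top [398. 145.]
pusher face centre/top [261. 356.] [266. 323.]
housing top corners?  [array([326., 120.]), array([387., 149.]), array([217., 229.]), array([280., 261.])]
handle bottom [310. 182.]
finger inner top corners [array([271., 359.]), array([318., 383.]), array([381., 416.]), array([210., 327.])] rim top [224. 442.]
```

The predicted pixels match the picture: trigger top at (265,125) and finger corner at (318,380), both within about 2 mm. Lowering into the mouth.

Call:
send_rows(
  targets="0.001 0.0005 0.006 0 0 0 10;0.002 0.0005 0.013 0 0 0 10;0.002 0.0005 0.02 0 0 0 10;0.002 0.0005 0.027 0 0 0 10;0.002 0.0005 0.034 0 0 0 10;0.002 0.0005 0.040 0 0 0 10;0.002 0.0005 0.046 0 0 0 10;0.002 0.0005 0.051 0 0 0 10;0.002 0.0005 0.055 0 0 0 10;0.002 0.0005 0.058 0 0 0 10;0.002 0.0005 0.058 0 0 0 10;0.002 0.0005 0.058 0 0 0 10",
)

```text
time_s: 8.18
ee_pos: [475.1, 248.3, 199.9]
ee_rot: [180.0, -0.0, 1.3]
force: [0.3, 0.0, -7.2]
gripper_width: 23.9
gripper_force: 40.0
```

```bash
python3 - <<'E'
from h import *
s=env.state();print(s['ee_pos'],s['force'],s['torque']); delta((474.5,247.8,192),1.3)
E
```

```text
[475.09161071 248.33689934 199.93942547] [ 0.29519541  0.01686454 -7.17451116] [ 0.03386894  0.04016253 -0.01320062]
shift m [-0.0006  0.0005  0.0079] turn [ 0.   -0.01 -0.03]
```

Still free, with no side force. I'll feel for the floor in 1.5 mm steps.

Call:
send_rows(
  targets="0 0.0005 0.0015 0 0 0 10;0 0.0005 0.003 0 0 0 10;0 0.0005 0.0045 0 0 0 10;0 0.0005 0.006 0 0 0 10;0 0.0005 0.006 0 0 0 10;0 0.0005 0.006 0 0 0 10",
)

```text
time_s: 8.68
ee_pos: [475.0, 247.8, 193.8]
ee_rot: [180.0, 0.0, 1.3]
force: [0.3, -1.2, -7.3]
gripper_width: 24.0
gripper_force: 40.0
```

Call:
send_rows(
  targets="0 0 0.001 0 0 0 10;0 0 0.001 0 0 0 10;0 0 0.001 0 0 0 10",
)

```text
time_s: 8.93
ee_pos: [475.2, 247.9, 193.1]
ee_rot: [-180.0, -0.0, 1.3]
force: [0.1, 0.3, -6.2]
gripper_width: 23.8
gripper_force: 40.0
```

Call:
send_rows(
  targets="0 0 0.001 0 0 0 10;0 0 0.001 0 0 0 10;0 0 0.001 0 0 0 10",
)

```text
time_s: 9.18
ee_pos: [475.2, 247.9, 193.0]
ee_rot: [-180.0, -0.1, 1.3]
force: [-1.3, -1.0, 3.0]
gripper_width: 24.2
gripper_force: 40.0
```

Floor felt at TCP z=193. Letting go and rising.

Call:
send_rows(
  targets="0 0 -0.0005 0 0 0 20;0 0 -0.0007 0 0 0 28;0 0 -0.0007 0 0 0 35;0 0 -0.0007 0 0 0 45;0 0 -0.0007 0 0 0 55;0 0 -0.0007 0 0 0 60;0 0 -0.0007 0 0 0 60;0 0 -0.0007 0 0 0 60;0 0 -0.0007 0 0 0 60;0 0 -0.0007 0 0 0 60",
)

```text
time_s: 10.02
ee_pos: [475.1, 247.8, 192.6]
ee_rot: [180.0, -0.0, 1.3]
force: [0.6, -0.0, 0.5]
gripper_width: 54.9
gripper_force: 0.0
```

Call:
send_rows(
  targets="0 0 -0.01 0 0 0 60;0 0 -0.025 0 0 0 60;0 0 -0.045 0 0 0 60;0 0 -0.065 0 0 0 70;0 0 -0.085 0 0 0 80;0 0 -0.1 0 0 0 90;0 0 -0.11 0 0 0 100;0 0 -0.11 0 0 0 100;0 0 -0.11 0 0 0 100",
)

```text
time_s: 10.77
ee_pos: [475.0, 247.8, 302.8]
ee_rot: [-180.0, -0.0, 1.3]
force: [-0.4, -0.6, -0.4]
gripper_width: 90.4
gripper_force: 0.0
```

```bash
python3 - <<'E'
from h import *; import pickle
s=grab('scene'); f=grab('top'); pickle.dump(dict(top=f,scene=s),open('f5.pkl','wb'))
# trigger+handle check in scene by difference w/ predicted pixels; black handle mask
for b in((330,170,372,225),):
    im=s['image'][b[1]:b[3],b[0]:b[2]].max(2); k,l,st,c=cv2.connectedComponentsWithStats((im<50).astype(np.uint8))
    for i in range(1,k):
        if st[i,4]>15: print(st[i][:5]+[b[0],b[1],0,0,0],c[i]+b[:2])
print([proj(s,(474.8,247.8,50+h)).round(1) for h in(112,153,195)])
print(env.state()['ee_pos'])
E
```

```text
[341 170   6   6  25] [342.8  171.96]
[349 195   8  21 127] [352.4488189  204.73228346]
[array([351.2, 214.9]), array([352.8, 205.3]), array([354.5, 195.2])]
[474.52345007 247.5240825  301.50535586]
```

The handle stands upright where predicted (352,205). Turning 90° above it to take it across handle and trigger.

Call:
send_rows(
  targets="0.005 0 0 0 0 -7 100;0.01 0 0 0 0 -14 100;0.015 0 0 0 0 -21 100;0.02 0 0 0 0 -28 100;0.02 0 0 0 0 -35 100;0.02 0 0 0 0 -42 100;0.02 0 0 0 0 -49 100;0.02 0 0 0 0 -56 100;0.02 0 0 0 0 -63 100;0.02 0 0 0 0 -70 100;0.02 0 0 0 0 -77 100;0.02 0 0 0 0 -84 100",
)

```text
time_s: 11.87
ee_pos: [494.6, 248.0, 301.2]
ee_rot: [-179.9, 0.1, 85.6]
force: [-0.2, 0.1, 0.1]
gripper_width: 91.1
gripper_force: 0.0
```

Call:
send_rows(
  targets="0 0 0 0 0 -6 100;0 0 0 0 0 -6 100;0 0 0 0 0 -6 100;0 0 0 0 0 -6 100;0 0 0 0 0 -6 100",
)

```text
time_s: 12.28
ee_pos: [494.9, 248.2, 302.2]
ee_rot: [-180.0, 0.0, 91.2]
force: [-0.1, -0.1, -0.6]
gripper_width: 91.2
gripper_force: 0.0
```

```bash
python3 - <<'E'
from h import *
delta((494.7,248.3,192.5),91.3)
s=env.state();print(s['ee_pos'],s['ee_rot'],s['qpos'].round(1),s['gripper_width'])
E
```

```text
shift m [ 0.0002 -0.0002  0.1097] turn [-0.04  0.03 -0.12]
[494.92815691 248.18266643 302.21419931] [-1.79961771e+02  2.66305229e-02  9.11832285e+01] [25.4 14.  83.1 -0.  82.9 24.3] 91.20136301618012
```

Call:
send_rows(
  targets="0 0 0.02 0 0 0 100;0 0 0.045 0 0 0 100;0 0 0.065 0 0 0 100;0 0 0.08 0 0 0 100;0 0 0.093 0 0 0 100;0 0 0.103 0 0 0 100;0 0 0.109 0 0 0 100;0 0 0.1095 0 0 0 100;0 0 0.1095 0 0 0 100",
)

```text
time_s: 13.03
ee_pos: [495.2, 248.3, 193.3]
ee_rot: [180.0, -0.0, 91.3]
force: [0.7, -0.1, -0.0]
gripper_width: 91.4
gripper_force: 0.0
```

```bash
python3 - <<'E'
from h import *; import pickle
s=grab('scene');f=grab('top'); pickle.dump(dict(top=f,scene=s),open('f6.pkl','wb'))
im=s['image'][190:222,343:362].max(2); k,l,st,c=cv2.connectedComponentsWithStats((im<50).astype(np.uint8))
print(st[1:],c[1:]+[343,190]); q=env.state();print(q['ee_pos'],q['force'])
E
```

```text
[[ 7  0  7  6 13]
 [ 0  4  4  4 10]
 [ 6  6 13 20 90]
 [ 0 12  6  3 10]] [[353.07692308 192.30769231]
 [344.         195.4       ]
 [355.01111111 206.08888889]
 [345.5        202.9       ]]
[495.56780322 248.50958325 193.98593097] [-0.24284013  0.11296043  0.46746109]
```

Call:
send_rows(
  targets="0 0 0 0 0 0 90;0 0 0 0 0 0 82;0 0 0 0 0 0 76;0 0 0 0 0 0 72;0 0 0 0 0 0 70;0 0 0 0 0 0 68;0 0 0 0 0 0 68;0 0 0 0 0 0 67;0 0 0 0 0 0 66;0 0 0 0 0 0 66",
  grip_force=30,
)

```text
time_s: 13.97
ee_pos: [495.3, 248.4, 193.5]
ee_rot: [179.9, -0.0, 91.3]
force: [1.9, -0.1, 2.8]
gripper_width: 60.2
gripper_force: 3.2
```

```bash
python3 - <<'E'
from h import *
for i in range(1):
    q=env.state();print(q['ee_pos'],q['force'],q['torque'],q['gripper_width'],q['gripper_force'])
E
```

```text
[495.34881574 248.35482108 193.4815602 ] [ 1.88120342 -0.11370936  2.78528205] [-0.05162602 -0.31947493  0.0151975 ] 60.20847690100365 3.1940870254766196
```

Contact at about 61 mm, as stated. First stroke: closing while the gripper goes back so that the handle stays still.

Call:
send_rows(
  targets="0 -0.001 0 0 0 0 63.5;0 -0.0022 0 0 0 0 61;0 -0.0034 0 0 0 0 58.5;0 -0.0045 0 0 0 0 56;0 -0.0057 0 0 0 0 53.5;0 -0.0068 0 0 0 0 51;0 -0.008 0 0 0 0 48.5;0 -0.0091 0 0 0 0 46;0 -0.0102 0 0 0 0 43.5;0 -0.0113 0 0 0 0 41;0 -0.0113 0 0 0 0 38;0 -0.0113 0 0 0 0 36",
)

```text
time_s: 14.97
ee_pos: [483.7, 248.1, 193.4]
ee_rot: [180.0, -0.0, 91.3]
force: [1.3, -0.7, 5.8]
gripper_width: 40.6
gripper_force: 29.1
```

Call:
send_rows(
  targets="0 0 0 0 0 0 34;0 0 0 0 0 0 33;0 0 0 0 0 0 33",
)

```text
time_s: 15.22
ee_pos: [483.7, 248.1, 193.5]
ee_rot: [180.0, -0.0, 91.3]
force: [0.6, 0.9, 6.3]
gripper_width: 40.4
gripper_force: 29.1
```

```bash
cat > see.py <<'E'
from h import *; import pickle
def see(n):
    s=grab('scene'); f=grab('top'); pickle.dump(dict(top=f,scene=s),open(n+'.pkl','wb'))
    q=env.state();print(q['ee_pos'].round(1),q['force'].round(1),q['torque'].round(2),round(q['gripper_width'],1),q['gripper_force'])
see(sys.argv[1])
E
python3 see.py g1in
```

```text
[483.7 248.1 193.5] [0.9 0.4 6.7] [-0.02 -0.5   0.01] 40.4 29.106255155056715
```

40.4 mm at a steady 29 N matches the stop (leaning trigger, pad tip at 141 mm gives about 40.7). Letting right out now.

Call:
send_rows(
  targets="0 0.001 0 0 0 0 45;0 0.0025 0 0 0 0 48;0 0.004 0 0 0 0 51;0 0.0053 0 0 0 0 54;0 0.0067 0 0 0 0 57;0 0.008 0 0 0 0 60;0 0.0094 0 0 0 0 63;0 0.0108 0 0 0 0 66;0 0.0122 0 0 0 0 69;0 0.0136 0 0 0 0 72;0 0.015 0 0 0 0 75;0 0.015 0 0 0 0 76",
)

```text
time_s: 16.32
ee_pos: [499.0, 248.2, 192.9]
ee_rot: [-180.0, 0.0, 91.3]
force: [-0.2, -0.4, 0.1]
gripper_width: 69.2
gripper_force: 0.2
```

Call:
send_rows(
  targets="0 0 0 0 0 0 76;0 0 0 0 0 0 76;0 0 0 0 0 0 76",
)

```text
time_s: 16.57
ee_pos: [498.7, 248.2, 193.1]
ee_rot: [180.0, 0.0, 91.3]
force: [-0.5, -0.0, 0.0]
gripper_width: 69.5
gripper_force: 0.2
```

```bash
python3 see.py g1out; python3 - <<'E'
from h import *; import pickle
D=lambda n:pickle.load(open(n+'.pkl','rb'))['scene']['image'].astype(int)
o=['f6','g1in','g1out']
# changes in caliper region between states
for a,b in(('f6','g1in'),('f6','g1out')):
    d=np.abs(D(a)-D(b)).max(2)[205:275,295:385]>40; k,l,st,c=cv2.connectedComponentsWithStats(d.astype(np.uint8))
    print(a,b,[(st[i,:].tolist(),(c[i]+[295,205]).round().tolist()) for i in range(1,k) if st[i,4]>5])
im=lambda n:pickle.load(open(n+'.pkl','rb'))['scene']
A=np.hstack([crop(im(n),318,182,56,84,400,600) for n in('g1in','g1out')]);cv2.imwrite('pics/c7.png',cv2.convertScaleAbs(A,alpha=1.4))
E
```

```text
[498.7 248.3 193.2] [-0.2 -0.3 -0.4] [-0.06 -0.04  0.02] 69.6 0.17080478835850954
f6 g1in [([42, 1, 5, 5, 20], [339.0, 208.0]), ([62, 0, 4, 3, 10], [358.0, 206.0]), ([55, 2, 3, 8, 15], [351.0, 211.0]), ([45, 9, 7, 9, 39], [344.0, 218.0])]
f6 g1out [([55, 0, 3, 2, 6], [351.0, 206.0]), ([62, 0, 4, 3, 10], [358.0, 206.0]), ([45, 15, 5, 3, 8], [342.0, 221.0])]
```

Call:
send_rows(
  targets="0 -0.0014 0 0 0 0 73;0 -0.0027 0 0 0 0 70;0 -0.0041 0 0 0 0 67;0 -0.0055 0 0 0 0 64;0 -0.0069 0 0 0 0 61;0 -0.0082 0 0 0 0 58;0 -0.0096 0 0 0 0 55;0 -0.011 0 0 0 0 52;0 -0.0124 0 0 0 0 49;0 -0.0135 0 0 0 0 46;0 -0.0144 0 0 0 0 43;0 -0.0144 0 0 0 0 38",
)

```text
time_s: 17.67
ee_pos: [484.4, 248.1, 193.3]
ee_rot: [180.0, -0.0, 91.3]
force: [-1.2, -0.2, 3.6]
gripper_width: 40.1
gripper_force: 29.5
```

Call:
send_rows(
  targets="0 0 0 0 0 0 35;0 0 0 0 0 0 33;0 0 0 0 0 0 33;0 0 0 0 0 0 33",
)

```text
time_s: 18.0
ee_pos: [484.5, 248.1, 193.3]
ee_rot: [180.0, -0.0, 91.3]
force: [-2.0, -0.1, 4.4]
gripper_width: 40.0
gripper_force: 29.6
```

```bash
python3 see.py g2in
```

```text
[484.5 248.1 193.3] [-2.1 -0.5  5.5] [0.04 0.19 0.05] 39.9 29.560156194493175
```

Call:
send_rows(
  targets="0 0.0005 0 0 0 0 45;0 0.0018 0 0 0 0 48;0 0.0032 0 0 0 0 51;0 0.0045 0 0 0 0 54;0 0.0059 0 0 0 0 57;0 0.0073 0 0 0 0 60;0 0.0087 0 0 0 0 63;0 0.01 0 0 0 0 66;0 0.0114 0 0 0 0 69;0 0.0128 0 0 0 0 72;0 0.0142 0 0 0 0 75;0 0.0145 0 0 0 0 76",
)

```text
time_s: 19.1
ee_pos: [499.4, 248.2, 192.9]
ee_rot: [180.0, 0.0, 91.3]
force: [0.1, 0.3, -0.2]
gripper_width: 69.6
gripper_force: 0.2
```

Call:
send_rows(
  targets="0 0 0 0 0 0 76;0 0 0 0 0 0 76;0 0 0 0 0 0 76",
)

```text
time_s: 19.35
ee_pos: [498.9, 248.2, 193.1]
ee_rot: [180.0, 0.0, 91.3]
force: [-0.5, 0.0, 0.2]
gripper_width: 69.0
gripper_force: 0.1
```

```bash
python3 see.py g2out; python3 - <<'E'
from h import *; import pickle
I=lambda n:pickle.load(open(n+'.pkl','rb'))['scene']
# rear bar end + fingers + caliper drift: phase/template matching against f5
def match(n,ref,b):
    r=I(ref)['image'][b[1]:b[3],b[0]:b[2]]; S=6
    im=I(n)['image'][b[1]-8:b[3]+8,b[0]-8:b[2]+8]
    z=lambda a:cv2.resize(a,None,fx=S,fy=S,interpolation=cv2.INTER_CUBIC)
    m=cv2.matchTemplate(z(im),z(r),cv2.TM_CCOEFF_NORMED); _,v,_,p=cv2.minMaxLoc(m); return (np.array(p)/S-8).round(1),round(v,2)
boxes=dict(fingerY=(355,222,370,240),nippleCyl=(334,240,352,252),handle=(348,203,358,216))
for n in('f6','g1in','g1out','g2in','g2out'): print(n,{k:match(n,'f6',b) for k,b in boxes.items()})
s=I('f6');a=proj(s,(480,248,120));print('1 px dir for +10mm x',(proj(s,(490,248,120))-a).round(2))
print('bar front end px at rack 0,7,14',[proj(s,(474.5+57.5+r,248.5,50+69)).round(1) for r in(0,7,14)])
E
```

```text
[498.8 248.3 193.1] [-0.8 -0.7  0.2] [-0.03 -0.02  0.01] 69.3 0.13955518137663603
f6 {'fingerY': (array([0., 0.]), 1.0), 'nippleCyl': (array([0., 0.]), 1.0), 'handle': (array([0., 0.]), 1.0)}
g1in {'fingerY': (array([ 0.3, -0.3]), 1.0), 'nippleCyl': (array([ 0.3, -0.3]), 0.98), 'handle': (array([0.5, 0. ]), 0.9)}
g1out {'fingerY': (array([ 0.3, -0.3]), 1.0), 'nippleCyl': (array([ 0.3, -0.3]), 0.98), 'handle': (array([ 0.3, -0.2]), 0.93)}
g2in {'fingerY': (array([-0.2,  0.3]), 0.97), 'nippleCyl': (array([-0.7,  0.5]), 0.97), 'handle': (array([0.3, 0.3]), 0.9)}
g2out {'fingerY': (array([-0.2,  0.3]), 0.98), 'nippleCyl': (array([-0.7,  0.5]), 0.97), 'handle': (array([ 0.3, -0.2]), 0.93)}
1 px dir for +10mm x [-1.73  1.75]
bar front end px at rack 0,7,14 [array([339.8, 234.9]), array([338.6, 236.1]), array([337.3, 237.4])]
```

Stroke 2 moved the caliper about 3–5 mm along +x, so the pusher bears on the piston and the handle stayed put. Stroke three next.

Call:
send_rows(
  targets="0 -0.0014 0 0 0 0 73;0 -0.0027 0 0 0 0 70;0 -0.0041 0 0 0 0 67;0 -0.0055 0 0 0 0 64;0 -0.0069 0 0 0 0 61;0 -0.0082 0 0 0 0 58;0 -0.0096 0 0 0 0 55;0 -0.011 0 0 0 0 52;0 -0.0124 0 0 0 0 49;0 -0.0135 0 0 0 0 46;0 -0.0144 0 0 0 0 43;0 -0.0144 0 0 0 0 38",
)

```text
time_s: 20.45
ee_pos: [484.3, 248.0, 193.3]
ee_rot: [180.0, -0.0, 91.3]
force: [-2.3, -0.5, 4.8]
gripper_width: 40.3
gripper_force: 29.3
```

Call:
send_rows(
  targets="0 0 0 0 0 0 35;0 0 0 0 0 0 33;0 0 0 0 0 0 33;0 0 0 0 0 0 33;0 0 0 0 0 0 33",
)

```text
time_s: 20.87
ee_pos: [484.6, 248.0, 193.3]
ee_rot: [180.0, -0.0, 91.3]
force: [-1.7, -1.5, 4.7]
gripper_width: 40.5
gripper_force: 29.3
```

```bash
python3 see.py g3in
```

```text
[484.6 248.  193.3] [-1.9  0.2  4.7] [-0.1   0.31  0.08] 40.2 29.31601789779961
```

Call:
send_rows(
  targets="0 0.0005 0 0 0 0 45;0 0.0018 0 0 0 0 48;0 0.0032 0 0 0 0 51;0 0.0045 0 0 0 0 54;0 0.0059 0 0 0 0 57;0 0.0073 0 0 0 0 60;0 0.0087 0 0 0 0 63;0 0.01 0 0 0 0 66;0 0.0114 0 0 0 0 69;0 0.0128 0 0 0 0 72;0 0.0142 0 0 0 0 75;0 0.0145 0 0 0 0 76",
)

```text
time_s: 21.97
ee_pos: [499.5, 248.3, 193.0]
ee_rot: [180.0, 0.0, 91.3]
force: [-1.0, 0.2, -0.5]
gripper_width: 69.5
gripper_force: 0.1
```

Call:
send_rows(
  targets="0 0 0 0 0 0 76;0 0 0 0 0 0 76;0 0 0 0 0 0 76",
)

```text
time_s: 22.22
ee_pos: [499.0, 248.3, 193.2]
ee_rot: [180.0, 0.0, 91.3]
force: [0.1, -0.3, 0.0]
gripper_width: 69.4
gripper_force: 0.1
```

```bash
python3 see.py g3out; cat > mt.py <<'E'
from h import *; import pickle
I=lambda n:pickle.load(open(n+'.pkl','rb'))['scene']
def match(n,ref,b):
    r=I(ref)['image'][b[1]:b[3],b[0]:b[2]]; S=6
    im=I(n)['image'][b[1]-8:b[3]+8,b[0]-8:b[2]+8]
    z=lambda a:cv2.resize(a,None,fx=S,fy=S,interpolation=cv2.INTER_CUBIC)
    m=cv2.matchTemplate(z(im),z(r),cv2.TM_CCOEFF_NORMED); _,v,_,p=cv2.minMaxLoc(m); return (np.array(p)/S-8).round(1),round(v,2)
boxes=dict(fingerY=(355,222,370,240),nippleCyl=(334,240,352,252),handle=(348,203,358,216))
for n in sys.argv[1:]: print(n,{k:match(n,'f6',b) for k,b in boxes.items()})
E
python3 mt.py g3in g3out
```

```text
[499.  248.3 193.2] [0.2 0.1 0.5] [ 0.01 -0.08 -0.02] 69.4 0.06986731197685003
g3in {'fingerY': (array([-0.5,  0.8]), 0.94), 'nippleCyl': (array([-1.3,  1.2]), 0.93), 'handle': (array([0.3, 0.3]), 0.9)}
g3out {'fingerY': (array([-0.7,  0.8]), 0.94), 'nippleCyl': (array([-1.3,  1.2]), 0.92), 'handle': (array([ 0.3, -0.2]), 0.93)}
```

Call:
send_rows(
  targets="0 -0.0014 0 0 0 0 73;0 -0.0027 0 0 0 0 70;0 -0.0041 0 0 0 0 67;0 -0.0055 0 0 0 0 64;0 -0.0069 0 0 0 0 61;0 -0.0082 0 0 0 0 58;0 -0.0096 0 0 0 0 55;0 -0.011 0 0 0 0 52;0 -0.0124 0 0 0 0 49;0 -0.0135 0 0 0 0 46;0 -0.0144 0 0 0 0 43;0 -0.0144 0 0 0 0 38",
  grip_force=34,
)

```text
time_s: 23.32
ee_pos: [484.3, 248.0, 193.3]
ee_rot: [180.0, 0.0, 91.3]
force: [-0.7, -0.9, 2.9]
gripper_width: 40.0
gripper_force: 33.6
```

Call:
send_rows(
  targets="0 0 0 0 0 0 35;0 0 0 0 0 0 33;0 0 0 0 0 0 33;0 0 0 0 0 0 33;0 0 0 0 0 0 33",
)

```text
time_s: 23.73
ee_pos: [484.5, 248.0, 193.3]
ee_rot: [-180.0, -0.0, 91.3]
force: [-1.5, -0.4, 3.7]
gripper_width: 40.6
gripper_force: 33.5
```

Call:
send_rows(
  targets="0 0.0005 0 0 0 0 45;0 0.0018 0 0 0 0 48;0 0.0032 0 0 0 0 51;0 0.0045 0 0 0 0 54;0 0.0059 0 0 0 0 57;0 0.0073 0 0 0 0 60;0 0.0087 0 0 0 0 63;0 0.01 0 0 0 0 66;0 0.0114 0 0 0 0 69;0 0.0128 0 0 0 0 72;0 0.0142 0 0 0 0 75;0 0.0145 0 0 0 0 76",
)

```text
time_s: 24.73
ee_pos: [499.6, 248.3, 192.9]
ee_rot: [180.0, 0.0, 91.3]
force: [-0.2, 0.2, 0.8]
gripper_width: 68.9
gripper_force: 0.1
```

Call:
send_rows(
  targets="0 0 0 0 0 0 78;0 0 0 0 0 0 85;0 0 0 0 0 0 95;0 -0.002 0 0 0 0 100;0 -0.004 0 0 0 0 100;0 -0.004 0 0 0 0 100;0 -0.004 0 0 0 0 100",
)

```text
time_s: 25.32
ee_pos: [494.9, 248.2, 193.2]
ee_rot: [180.0, 0.0, 91.3]
force: [0.4, -0.2, 1.3]
gripper_width: 90.6
gripper_force: 0.0
```

```bash
python3 see.py g4out; python3 mt.py g4out
```

```text
[495.  248.3 193.2] [-1.  -0.1 -0.8] [ 0.01 -0.12 -0.05] 91.4 0.0
g4out {'fingerY': (array([-0.7,  1. ]), 0.95), 'nippleCyl': (array([-1.3,  1.2]), 0.91), 'handle': (array([ 0.3, -0.3]), 0.99)}
```

Call:
send_rows(
  targets="0 0 -0.01 0 0 0 100;0 0 -0.025 0 0 0 100;0 0 -0.045 0 0 0 100;0 0 -0.065 0 0 0 100;0 0 -0.085 0 0 0 100;0 0 -0.105 0 0 0 100;0 0 -0.125 0 0 0 100;0 0 -0.14 0 0 0 100;0 0 -0.14 0 0 0 100",
)

```text
time_s: 26.17
ee_pos: [496.4, 248.9, 337.5]
ee_rot: [179.6, -0.2, 91.3]
force: [0.4, 0.9, -0.3]
gripper_width: 91.1
gripper_force: 0.0
```

Call:
send_rows(
  targets="-0.03 0 0 0 0 0 100;-0.065 0 0 0 0 0 100;-0.10 0 0 0 0 0 100;-0.135 0 0 0 0 0 100;-0.17 0 0 0 0 0 100;-0.2 0 0 0 0 0 100;-0.22 0 0 0 0 0 100;-0.22 0 0 0 0 0 100;-0.22 0 0 0 0 0 100;-0.22 0 0 0 0 0 100",
)

```text
time_s: 27.0
ee_pos: [499.7, 28.9, 332.8]
ee_rot: [-180.0, -0.0, 91.3]
force: [0.1, 0.4, -0.4]
gripper_width: 91.1
gripper_force: 0.0
```

```bash
python3 see.py end; python3 mt.py end; python3 - <<'E'
from h import *; import pickle
d=pickle.load(open('end.pkl','rb'))
A=np.hstack([crop(d['scene'],314,182,60,90,400,600),crop(d['top'],160,175,60,90,400,600)]);cv2.imwrite('pics/c8.png',cv2.convertScaleAbs(A,alpha=1.4))
E
```

```text
[499.8  29.4 332.9] [-0.3  0.1 -0.6] [-0.04 -0.11  0.01] 91.4 0.0
end {'fingerY': (array([-0.7,  1. ]), 0.95), 'nippleCyl': (array([-1.3,  1.2]), 0.91), 'handle': (array([ 0.5, -0.5]), 0.92)}
```

View pics/c8.png

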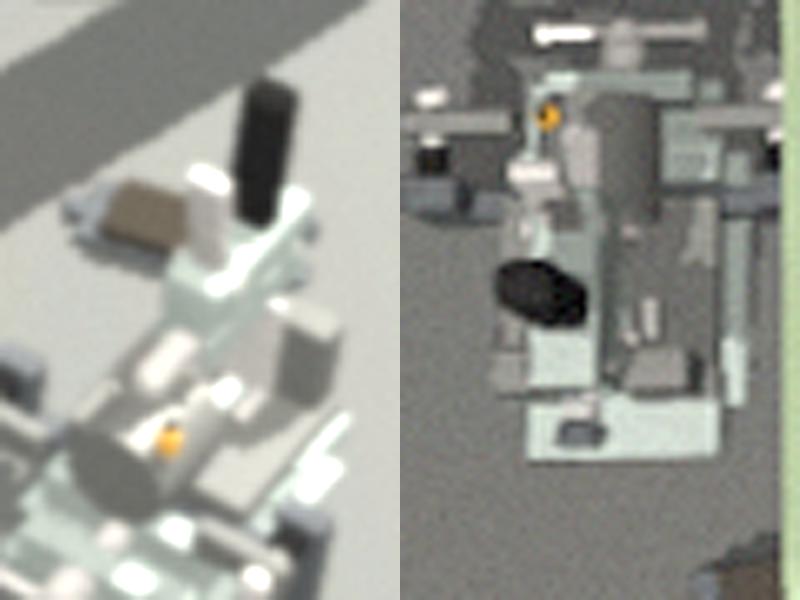

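```bash
python3 - <<'E'
from h import *; import pickle
d=pickle.load(open('end.pkl','rb'));t=d['top'];k=400/60
for r in(14,21,28,35): print(r,((proj(t,(479-88+r,248,123))-[160,175]+.44)*k+[400,0]).round(), ((proj(t,(479+52+r,248,123))-[160,175]+.44)*k+[400,0]).round())
E
```

```text
14 [574. 476.] [587. 157.]
21 [575. 459.] [587. 142.]
28 [576. 443.] [588. 126.]
35 [576. 427.] [588. 110.]
```

The picture shows the spreader standing upright with its trigger out and no white piston left in front of the rim. The bar ends at rows 447 and 125, which matches four teeth (28 mm). Handing in.

```bash
python3 -c "
from h import *
print(env.job_done())"
```

```text
the job is handed in; nothing more can be done
None
```

The job is handed in: the spreader stands in the caliper's mouth with its trigger out after exactly four full strokes, and the last picture shows the rack 28 mm forward and the piston apparently flush with the rim; I did not re-check the other bench items afterwards.

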